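# Close up the row of lens carriers on the shelf

## Task

Put the three lens carriers away in one neat, tight row on the shelf by sliding them along the board: each square and flush against the rear fence, side by side with no gaps in any order, the first against the brass stop plate of the bookend. When the row is closed, press it along the shelf until you feel it bear on the stop plate, gently, then let go. Do not lift or tip a carrier, do not touch the lenses, do not press hard against fence or stop, and leave the bottle, the dial gauge stand and the brass spacer where they are.

Things in the scene. Friction and masses are not known exactly. Their poses are not given: they have to be found in the camera images.
- shelf: fixed low cream shelf: board 170 mm deep (its x), 600 mm long (its y), upper face 60 mm above the table, red front trim. Origin: on the table under the middle of the board; x points from the front edge (robot side) to the rear fence, y along the shelf towards the bookend end, z up
- fence_face (a point): middle of the lower edge of the rear fence's front face, where it meets the board (73 mm behind the shelf's centre). Axes as the shelf's; the fence face is the plane x = 0 here, 34 mm high, along the whole rear edge
- bookend_face (a point): point on the orange inner face (plane y = 0, looking to -y; axes as the shelf's) of the dark bookend, at board height; bookend 90 mm deep, 46 high, 8 thick, with a foot 33 mm behind the face
- bookend: the upright bookend, clamped to the shelf near its +y end. On its face a brass stop plate (50 mm wide, 3 to 25 mm above the board) stands on two screws: its front is 4 to 16 mm off the orange face (towards -y), set differently every time and not in the readings; find it by touch. It is rigid; the row begins at its front. Origin: under the orange face, at board height, on the shelf's middle line
- carrier_a: loose lens carrier, 0.3-0.55 kg: square black base 70 x 70 mm, 20 mm high; on it a steel flange (40 mm dia, 20 to 24 mm up), brass chuck (30 mm dia, to 32 mm) and an amber lens (38 mm dia, 32 to 40 mm up). Origin: centre of the base's underside; x, y along its sides, z up (x starts within 0.2 rad of the shelf's x). All three the same size; slides on the board under 1.5 to 4.5 N pushed on its base
- carrier_b: loose lens carrier, 0.3-0.55 kg: square black base 70 x 70 mm, 20 mm high; on it a steel flange (40 mm dia, 20 to 24 mm up), brass chuck (30 mm dia, to 32 mm) and a green lens (38 mm dia, 32 to 40 mm up). Origin: centre of the base's underside; x, y along its sides, z up (x starts within 0.2 rad of the shelf's x). All three the same size; slides on the board under 1.5 to 4.5 N pushed on its base
- carrier_c: loose lens carrier, 0.3-0.55 kg: square black base 70 x 70 mm, 20 mm high; on it a steel flange (40 mm dia, 20 to 24 mm up), brass chuck (30 mm dia, to 32 mm) and a light blue lens (38 mm dia, 32 to 40 mm up). Origin: centre of the base's underside; x, y along its sides, z up (x starts within 0.2 rad of the shelf's x). All three the same size; slides on the board under 1.5 to 4.5 N pushed on its base
- lens_a: the amber lens on top of carrier_a, fixed to it; 38 mm dia, 8 mm thick; origin at the centre of its underside, 32 mm above the carrier's underside
- lens_b: the green lens on top of carrier_b, fixed to it; 38 mm dia, 8 mm thick; origin at the centre of its underside, 32 mm above the carrier's underside
- lens_c: the light blue lens on top of carrier_c, fixed to it; 38 mm dia, 8 mm thick; origin at the centre of its underside, 32 mm above the carrier's underside
- cleaner: bystander: blue bottle with orange cap, 54 mm dia, 130 mm high, on the table left of the shelf; origin at its underside
- dial_stand: bystander: dial gauge on a round magnetic foot (60 mm dia) with a post, 151 mm high, on the table right of the shelf; the gauge hangs 62 mm to its +y; origin under the foot
- spacer: bystander: loose brass ring 32 mm dia, 22 mm high, standing on the shelf board behind the bookend (beyond its +y side); origin at its underside

How it is judged:
On the way:
1. the three carriers stand in a closed row (outer two at most 144 mm apart) next to the bookend and bear on its stop plate with at least 3 N (y of carrier_a in the frame of carrier_b between -0.144 and 0.144 m and y of carrier_a in the frame of carrier_c between -0.144 and 0.144 m and y of carrier_b in the frame of carrier_c between -0.144 and 0.144 m and y of any of carrier_a, carrier_b, carrier_c in the frame of bookend_face above -0.055 m and contact force between any of carrier_a, carrier_b, carrier_c and bookend above 3 N), for 0.1 s.
At the end, for the whole second after the job is handed in: All three carriers upright, at rest on the board, within 2.5 mm of the fence and about 2 degrees of square, side by side in any order with gaps of at most 4 mm in all, the first within 20 mm of the orange face (at the stop plate) (x of each of carrier_a, carrier_b, carrier_c in the frame of fence_face above -0.0375 m and angle between the x axis of each of carrier_a, carrier_b, carrier_c and the x axis of shelf, either way round below 0.04 rad and angle between each of carrier_a, carrier_b, carrier_c's own z axis and vertical below 0.05 rad and linear speed of each of carrier_a, carrier_b, carrier_c below 0.01 m/s and angular speed of each of carrier_a, carrier_b, carrier_c below 0.05 rad/s and z of carrier_a in the frame of shelf between 0.057 and 0.063 m and z of carrier_b in the frame of shelf between 0.057 and 0.063 m and z of carrier_c in the frame of shelf between 0.057 and 0.063 m and y of carrier_a in the frame of carrier_b between -0.144 and 0.144 m and y of carrier_a in the frame of carrier_c between -0.144 and 0.144 m and y of carrier_b in the frame of carrier_c between -0.144 and 0.144 m and y of any of carrier_a, carrier_b, carrier_c in the frame of bookend_face above -0.055 m); the robot touches nothing.
It fails at once if a carrier is lifted more than 8 mm off the board, falls off it, or is tipped more than about 11 degrees (z of any of carrier_a, carrier_b, carrier_c in the frame of shelf above 0.068 m or z of any of carrier_a, carrier_b, carrier_c in the frame of shelf below 0.05 m or angle between any of carrier_a, carrier_b, carrier_c's own z axis and vertical above 0.2 rad).
It fails at once if a lens is touched by the robot (contact force between any of lens_a, lens_b, lens_c and the fingers above 0.5 N or contact force between any of lens_a, lens_b, lens_c and the arm above 0.5 N).
It fails at once if a carrier is pressed against the shelf, its fence or the stop with more than 45 N (contact force between any of carrier_a, carrier_b, carrier_c and shelf above 45 N).
It fails at once if the bottle, the dial gauge stand or the brass spacer is moved more than 15 mm or tipped over (distance of any of cleaner, dial_stand, spacer from where it was at the start of the episode above 0.015 m or angle between any of cleaner, dial_stand, spacer's own z axis and vertical above 0.3 rad).
It also fails if it takes over 72 s, if anything falls off the work surface, if the arm or the gripper's body presses on something with over 40 N, if the wrist force passes 120 N, or if a joint passes its speed limit or range.

## Robot

A 6-joint arm with a two-finger parallel gripper is mounted at the origin on the work surface. World frame = base frame: x ahead of the robot, y to its left, z up, the work surface at z = 0. Lengths are in m, angles in rad, forces in N, time in s.
With the tool pointing down it reaches from about 0.25 to 0.775 m from the base axis. Payload 4 kg.
Tool frame: the origin (TCP) lies at the very end of the fingers, on their centre line; the grasp point (between the pads) lies 19 mm behind it; x points along the fingers, y is the direction in which the jaws open and shut, and the axes are right-handed (so a half turn about x gives the same grasp; the last joint's range is limited). The gripper opens to 94 mm and grips with 3 to 60 N. Pads are 16 mm wide; open, the fingers measure 119 mm over their backs; the gripper's body (75 mm by 177 mm) begins 78 mm behind the grasp point.
Start: joints at [-1.216, 0.087, 1.371, -0, 1.684, -0.103], TCP at [0.243, -0.493, 0.206] pointing down, gripper open.
Joint ranges: [-3.1, 3.1], [-0.76, 2.03], [0.27, 2.55], [-1.08, 4.22], [0.17, 2.65], [-2.57, 2.57]. Speed limits (rad/s): [2.79, 2.79, 3.14, 3.14, 3.14, 3.14].

## Interface

Orientations are given as [roll, pitch, yaw] about the fixed x, y, z axes, in that order (R = Rz(yaw) Ry(pitch) Rx(roll)).
In Python, from bench import robot gives the robot as it stands.
- The arm moves only by the tool carry_out, never from a script. Its argument "targets" is a list of rows, each a list of 5 numbers: the closure, from 0 (fully open) to 1 (shut), then the shift along the tool's x, y, z in cm, then the turn about the tool's x in degrees. In form: [[fingers, tx, ty, tz, turn], ...]. A call has 1 to 20 rows; each row shifts and turns the commanded pose from where the row before left it, along the tool's axes as they then stand; what a row does not reach is not made up. A row lasts 1/10 s, in which the tool goes at most 50 mm and 8.59 degrees, less where a joint would pass 70% of its speed; a pose out of reach is approached as far as the arm can. A call is refused whole if a number of a shift passes 5 or a number of a turn 8.59, either way. A call with a gripper value outside its range is refused whole. The fingers move at their own pace and stop on an object; the grip force is fixed at half the most. Time passes only in rows, so rows that do not move let the fingers close. It gives the time, the measured TCP pose, the force and the opening at its end, in the units of the state.
- robot.get_obs(): the state, without advancing time (a new reading comes with each control period).
- robot.snapshot(name): name is "side" or "top"; returns a dict with "image" (384x512x3 uint8, red, green, blue), "camera_matrix" (3x3 intrinsics, pixels), "pose" (4x4, takes a point from camera to world coordinates). Camera axes: x right, y up, looking along -z (the intrinsics and any distortion apply to the point x, -y, -z); pixel columns grow to the right and rows downward; lengths in m; the calibration is good to about 2 mm. A picture is of the moment at which its call begins. There is no depth.
- robot.close_job(): hands the job in, once; it reports no verdict.
The state is a dict: "time": time; "joint_positions": joint angles; "qvel": joint speeds; "joint_torque": joint torques, N m; "tool_pos": TCP position; "ee_rot": TCP orientation; "wrist_force": force on the tool from outside, world axes, zero at the start; "wrist_torque": the same for the moment, N m; "width": finger opening in m.
Only numpy, scipy, OpenCV 4.12 (cv2) and the standard library are available. Lean on these libraries where they do the work, as an engineer would, in place of code of your own. Each camera call takes 0.05 s, during which the arm holds its last target. There are 200 camera calls.

## Working session

There is one attempt and no reset: what is moved stays moved. The work goes in short steps, Python scripts to look and compute and a tool call to move; the robot and the scene stay as the last step left them, time stands still between calls to the robot, and variables do not carry over. Pictures are saved under pics/ and viewed, about 8 in all and at most 12, crops included, and the job is handed in when it is done.

Besides the shell and the picture viewer there is one more tool, called as name([rows], argument=value, ...), one row to a line, values as JSON. carry_out: Moves the arm, as the interface text tells. Its arguments: {"type":"object","properties":{"targets":{"type":"array","items":{"type":"array","items":{"type":"number"}}}},"required":["targets"]}

```bash
mkdir -p pics
python3 - <<'E'
from bench import robot
import cv2,numpy as np
print(robot.get_obs())
for n in("top","side"):
    s=robot.snapshot(n);cv2.imwrite(f"pics/{n}0.png",s["image"][:,:,::-1]);np.savez(f"pics/{n}0.npz",**s)
    print(n,s["camera_matrix"].round(1).tolist(),s["pose"].round(4).tolist(),s.keys())
E
```

```text
{'time': 0.0, 'joint_positions': array([-1.21610331e+00,  8.79281895e-02,  1.37222033e+00, -2.45762851e-05,
        1.68358060e+00, -1.03077207e-01]), 'qvel': array([ 0.00053151, -0.00159058, -0.0015023 ,  0.00022051, -0.000286  ,
        0.00078752]), 'joint_torque': array([-9.10124945e-04, -3.40187967e+01, -3.02425039e+01,  7.18131778e-02,
        3.30057729e-02, -1.71739493e-04]), 'tool_pos': array([ 0.24288452, -0.49286799,  0.20433603]), 'ee_rot': array([-1.66244109,  1.56865973,  1.93691905]), 'wrist_force': array([ 0.06499329, -0.23136613, -0.44429248]), 'wrist_torque': array([ 0.03405117,  0.03678554, -0.01173183]), 'width': 0.09400949151882387}
top [[359.5, 0.0, 255.7], [0.0, 359.5, 195.1], [0.0, 0.0, 1.0]] [[0.0132, 0.9925, -0.1218, 0.39], [-0.9996, 0.0163, 0.0246, -0.0062], [0.0263, 0.1214, 0.9923, 1.2752], [0.0, 0.0, 0.0, 1.0]] dict_keys(['image', 'camera_matrix', 'pose'])
side [[423.1, 0.0, 257.4], [0.0, 423.1, 194.7], [0.0, 0.0, 1.0]] [[-0.9401, 0.2196, -0.2609, 0.2252], [-0.3403, -0.5578, 0.757, 0.9293], [0.0207, 0.8004, 0.5991, 0.8482], [0.0, 0.0, 0.0, 1.0]] dict_keys(['image', 'camera_matrix', 'pose'])
```

View pics/top0.png

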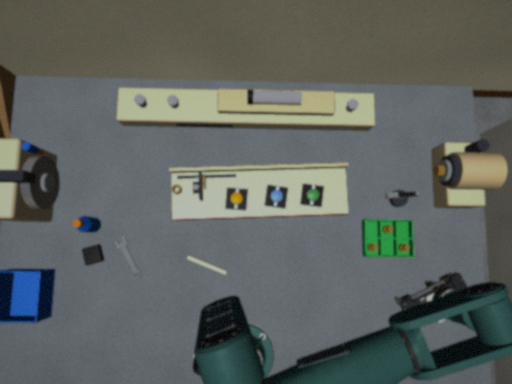

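View pics/side0.png

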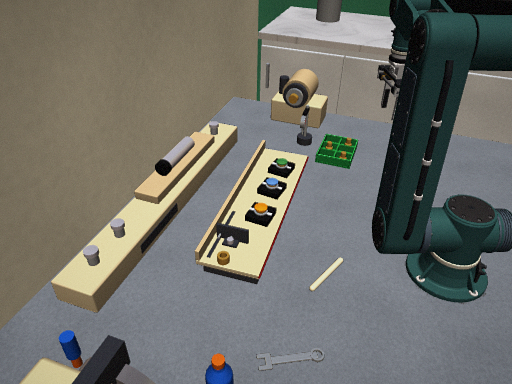

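```bash
cat > h.py <<'E'
import numpy as np,cv2
def ray(s,uv):
    K,P=s["camera_matrix"],s["pose"];uv=np.atleast_2d(uv).astype(float)
    d=np.c_[(uv[:,0]-K[0,2])/K[0,0],-(uv[:,1]-K[1,2])/K[1,1],-np.ones(len(uv))]@P[:3,:3].T
    return P[:3,3],d
def onz(s,uv,z):
    o,d=ray(s,uv);return o+d*((z-o[2])/d[:,2])[:,None]
def tri(sa,ua,sb,ub):
    o1,d1=ray(sa,ua);o2,d2=ray(sb,ub);d1=d1[0];d2=d2[0]
    t=np.linalg.lstsq(np.c_[d1,-d2],o2-o1,rcond=None)[0];p,q=o1+d1*t[0],o2+d2*t[1]
    return (p+q)/2,np.linalg.norm(p-q)
def hsv(s):return cv2.cvtColor(s["image"],cv2.COLOR_RGB2HSV)
R={"a":((8,150,120),(28,255,255)),"b":((40,70,50),(80,255,255)),"c":((95,60,80),(115,255,255))}
def blobs(s,k,box):
    m=cv2.inRange(hsv(s),*R[k]);x0,y0,x1,y1=box;z=np.zeros_like(m);z[y0:y1,x0:x1]=m[y0:y1,x0:x1]
    n,_,st,c=cv2.connectedComponentsWithStats(z)
    i=1+np.argmax(st[1:,4]);return c[i],st[i,4],st[i,:4]
E
python3 - <<'E'
import numpy as np,cv2
from h import *
t=dict(np.load("pics/top0.npz"));s=dict(np.load("pics/side0.npz"))
for k in "abc":
    u,n,b=blobs(t,k,(205,180,330,215));v,m,b2=blobs(s,k,(230,150,300,230))
    p,e=tri(t,u,s,v);print(k,u.round(1),n,b,v.round(1),m,b2,p.round(4),round(e,4))
c1=cv2.resize(t["image"][155:225,160:360],None,fx=4,fy=4,interpolation=cv2.INTER_CUBIC)
c2=cv2.resize(s["image"][135:285,190:315],None,fx=4,fy=4,interpolation=cv2.INTER_CUBIC)
c2=c2[:, :]
cv2.imwrite("pics/t1.png",c1[:,:,::-1]);cv2.imwrite("pics/s1.png",c2[:,:,::-1])
E
```

```text
a [236.  197.5] 99 [231 193  11  10] [260.4 207. ] 97 [254 203  13   9] [0.5254 0.0295 0.0949] 0.0003
b [313.3 193.8] 118 [307 189  13  11] [281.3 161. ] 66 [276 158  12   7] [ 0.5425 -0.2269  0.0953] 0.0003
c [276.3 195.3] 136 [270 189  13  13] [271.5 181.1] 73 [266 178  12   8] [ 0.5355 -0.1034  0.0959] 0.0005
```

View pics/t1.png

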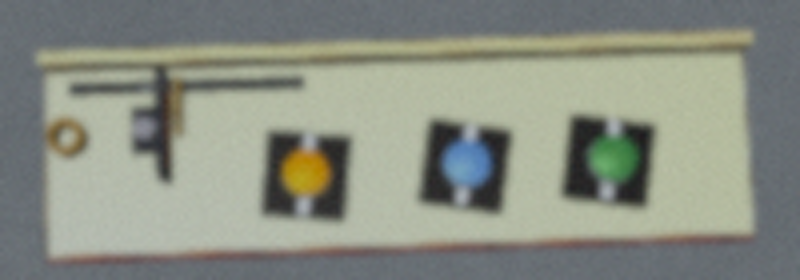

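View pics/s1.png

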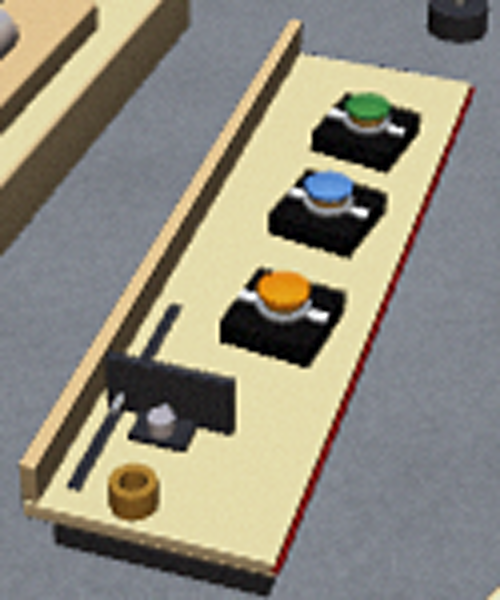

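Run:
```python
import numpy as np,cv2
from h import *
t=dict(np.load("pics/top0.npz"));s=dict(np.load("pics/side0.npz"))
im=cv2.resize(t["image"],None,fx=4,fy=4,interpolation=cv2.INTER_CUBIC);H=cv2.cvtColor(im,cv2.COLOR_RGB2HSV)
f=lambda uv:(np.asarray(uv,float)+.5)/4-.5
# front edge: bottom of cream per column
cream=(H[...,0]>18)&(H[...,0]<42)&(H[...,2]>120)&(H[...,1]>30)
pts=[];tp=[]
for c in range(700,1380,10):
    r=np.where(cream[600:900,c])[0]+600
    pts.append((c,r.max()));tp.append((c,r.min()))
def line(p,z):
    w=onz(t,f(p),z)[:,:2].astype(np.float32);vx,vy,x,y=cv2.fitLine(w,cv2.DIST_HUBER,0,.01,.01).ravel()
    if vy<0:vx,vy=-vx,-vy
    return np.array([x,y]),np.array([vx,vy]),np.abs((w-[x,y])@[vy,-vx]).max()
p0,d,e=line(pts,.06);q0,dq,eq=line(tp,.094)
print("front",p0,d,"yaw",np.arctan2(-d[0],d[1]),e);print("fence top rear",q0,"yaw",np.arctan2(-dq[0],dq[1]),eq)
n=np.array([d[1],-d[0]]);print("depth front->fence rear",(q0-p0)@n)
# ends: along board mid rows
for r in (750,780,810):
    c=np.where(cream[r,640:1440])[0]+640;w=onz(t,f([(c.min(),r),(c.max(),r)]),.06);print("ends",(w[:,:2]-p0)@d, np.diff((w[:,:2]-p0)@d))
# bases
for k in "abc":
    u,_,_=blobs(t,k,(205,180,330,215));cx,cy=(u*4+1.5).astype(int)
    m=np.zeros(H.shape[:2],np.uint8);m[cy-55:cy+55,cx-55:cx+55]=255*(H[cy-55:cy+55,cx-55:cx+55,2]<90)
    P=cv2.findNonZero(m).reshape(-1,2);w=onz(t,f(P),.08)[:,:2]
    R=cv2.minAreaRect((w*1000).astype(np.float32));a=np.deg2rad(R[2]);a=(a+np.pi/4)%(np.pi/2)-np.pi/4
    print(k,"rect",np.round(R[0],1),np.round(R[1],1),"yaw",round(a,3))
# bookend: dark pixels
for k,uvs in {"bk_top_rear":[(162,68)],"bk_top_front":[(166,180)]}.items():
    w=onz(t,np.array(uvs)/4+[160,155],.106);print(k,w,(w[:,:2]-p0)@d,(w[:,:2]-p0)@n)
for nm,uv in {"plate_r":(182,82),"plate_f":(182,133)}.items():
    w=onz(t,np.array([uv])/4+[160,155],.085);print(nm,w,(w[:,:2]-p0)@d)
```

```text
front [ 0.5326217  -0.02383273] [0.27655447 0.96099824] yaw -0.2802069 0.14707677
fence top rear [ 0.63776517 -0.04363037] yaw 0.04956527 0.0008946481
depth front->fence rear 0.10651783
ends [ 0.27331272 -0.29797504] [-0.57128776]
ends [ 0.07035517 -0.30473129] [-0.37508646]
ends [ 0.05949583 -0.31474893] [-0.37424475]
a rect [524.2  29.6] [65. 66.] yaw -0.065
b rect [ 540.7 -224.3] [67.9 66.8] yaw -0.114
c rect [ 534.2 -103.5] [65.6 66.8] yaw -0.127
bk_top_rear [[0.60701089 0.14764477 0.106     ]] [0.18536224] [0.02406503]
bk_top_front [[0.51442865 0.1414537  0.106     ]] [0.1538086] [-0.06319417]
plate_r [[0.59932138 0.13336103 0.085     ]] [0.16950903]
plate_f [[0.55624494 0.13206437 0.085     ]] [0.15634996]
```

Run:
```python
import numpy as np,cv2
from h import *
t=dict(np.load("pics/top0.npz"));s=dict(np.load("pics/side0.npz"))
im=cv2.resize(t["image"],None,fx=4,fy=4,interpolation=cv2.INTER_CUBIC);H=cv2.cvtColor(im,cv2.COLOR_RGB2HSV)
f=lambda uv:(np.asarray(uv,float)+.5)/4-.5
g=im.astype(int)
m=((g[...,0]-g[...,2]>15)&(g[...,0]>130)).astype(np.uint8)
n,l,st,c=cv2.connectedComponentsWithStats(m);i=l[840,1000];print(st[i])
cream=l==i
pts=[];tp=[]
for c in range(710,1370,10):
    r=np.where(cream[:,c])[0];pts.append((c,r.max()+.5));tp.append((c,r.min()-.5))
def line(p,z):
    w=onz(t,f(p),z)[:,:2].astype(np.float32);vx,vy,x,y=cv2.fitLine(w,cv2.DIST_HUBER,0,.01,.01).ravel()
    if vy<0:vx,vy=-vx,-vy
    return np.array([x,y]),np.array([vx,vy]),np.abs((w-[x,y])@[vy,-vx]).max()
p0,d,e=line(pts,.06);q0,dq,eq=line(tp,.094)
print("front",p0,"yaw",np.arctan2(-d[0],d[1]),e);print("fence",q0,"yaw",np.arctan2(-dq[0],dq[1]),eq)
n=np.array([d[1],-d[0]]);print("front->fence rear",(q0-p0)@n)
for r in (800,820,840,860):
    c=np.where(cream[r])[0];w=onz(t,f([(c.min()-.5,r),(c.max()+.5,r)]),.06);v=(w[:,:2]-p0)@d;print("ends",v,v[0]-v[1])
for k,uv,z in (("a",(236,197.5),.096),("b",(313.3,193.8),.096),("c",(276.3,195.3),.096),("bkr",(200.5,172),.106),("bkf",(201.5,200),.106),("pr",(205.5,175.5),.085),("pf",(205.5,188.2),.085),("spacer",(176.6,189),.082)):
    w=onz(t,[uv],z)[0,:2];print(k,w.round(4),"along",((w-p0)@d).round(4),"from front",((w-p0)@n).round(4))
```

```text
[      0       0    2048    1536 2915127]
front [-0.06839259 -0.10935587] yaw 0.003227071 1.4137103e-08
fence [ 1.234922   -0.05482624] yaw 0.03198727 7.636845e-08
front->fence rear 1.3034838
ends [ 0.87911467 -0.81612049] 1.6952351622157456
ends [ 0.87924016 -0.81475985] 1.6940000141601597
ends [ 0.87936523 -0.81340391] 1.6927691367052828
ends [ 0.87948987 -0.81205263] 1.6915425077411017
a [0.5256 0.0296] along 0.137 from front 0.5944
b [ 0.5421 -0.2266] along -0.1192 from front 0.6101
c [ 0.5351 -0.1035] along 0.0039 from front 0.6035
bkr [0.607  0.1476] along 0.2548 from front 0.6762
bkf [0.5144 0.1415] along 0.2489 from front 0.5836
pr [0.5993 0.1334] along 0.2406 from front 0.6685
pf [0.5564 0.1321] along 0.2394 from front 0.6256
spacer [0.5525 0.2283] along 0.3357 from front 0.622
```

Run:
```python
import numpy as np,cv2
from h import *
t=dict(np.load("pics/top0.npz"))
I=t["image"];print(I[205,255],I[198,255],I[230,255],I[160:222,255].tolist())
```

```text
[181 189 170] [181 188 168] [102 108 114] [[99, 106, 114], [103, 109, 112], [97, 103, 110], [102, 110, 111], [113, 116, 112], [141, 145, 122], [166, 169, 134], [168, 170, 132], [142, 147, 116], [114, 115, 93], [134, 139, 116], [167, 172, 149], [178, 186, 160], [182, 189, 164], [182, 188, 163], [182, 188, 162], [181, 188, 164], [179, 185, 160], [182, 187, 164], [179, 187, 162], [181, 185, 163], [181, 188, 166], [183, 189, 167], [181, 189, 165], [182, 189, 167], [183, 191, 167], [181, 188, 166], [181, 187, 166], [181, 187, 165], [182, 189, 167], [182, 188, 167], [179, 187, 167], [182, 189, 170], [181, 189, 168], [181, 190, 169], [181, 187, 168], [183, 187, 167], [181, 190, 169], [181, 188, 168], [182, 188, 167], [179, 185, 166], [180, 186, 166], [181, 186, 168], [180, 186, 166], [181, 187, 168], [181, 189, 170], [181, 186, 169], [180, 189, 170], [180, 185, 166], [178, 184, 166], [182, 188, 171], [181, 188, 170], [182, 189, 169], [179, 184, 166], [178, 185, 167], [171, 175, 159], [149, 145, 132], [117, 105, 101], [102, 95, 97], [102, 104, 109], [102, 106, 112], [102, 109, 114]]
```

```bash
cat > m.py <<'E'
from h import *
t=dict(np.load("pics/top0.npz"));g=t["image"][...,0].astype(float)
def cross(v,r0,r1,th):  # first crossing going r0->r1
    st=1 if r1>r0 else -1
    for r in range(r0,r1,st):
        a,b=v[r],v[r+st]
        if (a-th)*(b-th)<=0 and a!=b:return r+st*(a-th)/(a-b)
    return np.nan
def line(p,z):
    p=np.array(p);p=p[~np.isnan(p[:,1])];w=onz(t,p,z)[:,:2].astype(np.float32);vx,vy,x,y=cv2.fitLine(w,cv2.DIST_HUBER,0,.001,.01).ravel()
    if vy<0:vx,vy=-vx,-vy
    return np.array([x,y]),np.array([vx,vy]),np.median(np.abs((w-[x,y])@[vy,-vx]))
C=range(178,342,2)
fr=line([(c,cross(g[:,c],210,228,142)) for c in C],.06)
ff=line([(c,cross(g[:,c],174 if c>245 else 176,165,148)) for c in C if c>242],.06)
rt=line([(c,cross(g[:,c],157,172,130)) for c in C],.094)
p0,d,_=fr;n=np.array([d[1],-d[0]])
if __name__=="__main__":
    for k,L in(("front",fr),("face",ff),("rear top",rt)):print(k,L[0],"yaw",np.arctan2(-L[1][0],L[1][1]).round(4),"res",L[2],"dist",((L[0]-p0)@n).round(4))
    for r in (192,200,206):
        e=[(cross(g[r],165,180,140),r),(cross(g[r],355,338,140),r)];w=onz(t,e,.06);v=(w[:,:2]-p0)@d;print("ends",v,v[0]-v[1])
    for k,uv,z in (("a",(236,197.5),.096),("b",(313.3,193.8),.096),("c",(276.3,195.3),.096),("bkr",(200.5,172),.106),("bkf",(201.5,200),.106),("pr",(205.5,175.5),.085),("pf",(205.5,188.2),.085),("spacer",(176.6,189),.082),("dialfoot",(398,201),.01),("dial",(403,193),.13)):
        w=onz(t,[uv],z)[0,:2];print(k,w.round(4),"along",((w-p0)@d).round(4),"from front",((w-p0)@n).round(4))
E
python3 m.py
```

```text
front [ 0.46680495 -0.03018472] yaw 0.0494 res 0.0005594877 dist 0.0
face [ 0.63029766 -0.16037567] yaw 0.0482 res 0.0001613622 dist 0.1569
rear top [ 0.6387864  -0.04566214] yaw 0.0488 res 0.0004855231 dist 0.171
ends [ 0.27552791 -0.3232764 ] 0.5988043090506148
ends [ 0.27701837 -0.3219256 ] 0.5989439696422952
ends [ 0.27759672 -0.32270862] 0.6003053375555387
a [0.5256 0.0296] along 0.0568 from front 0.0617
b [ 0.5421 -0.2266] along -0.1999 from front 0.0655
c [ 0.5351 -0.1035] along -0.0766 from front 0.0646
bkr [0.607  0.1476] along 0.1707 from front 0.1488
bkf [0.5144 0.1415] along 0.1691 from front 0.056
pr [0.5993 0.1334] along 0.1568 from front 0.1404
pf [0.5564 0.1321] along 0.1576 from front 0.0975
spacer [0.5525 0.2283] along 0.254 from front 0.0984
dialfoot [ 0.5323 -0.5469] along -0.5193 from front 0.0399
dial [ 0.5452 -0.513 ] along -0.4861 from front 0.0545
```

```bash
cat > p.py <<'E'
import numpy as np
from scipy.spatial.transform import Rotation as Ro
import m
from bench import robot
Y=.0488;ex=np.array([np.cos(Y),np.sin(Y)]);ey=np.array([-np.sin(Y),np.cos(Y)])
# shelf-like frame S: (depth from fence face, along), fence face at depth 0
F0=np.array(m.p0)+.1575*m.n
def toS(xy):w=np.asarray(xy)-F0;return np.array([w@ex,w@ey])
def frS(s):return F0+s[0]*ex+s[1]*ey
def st():
    o=robot.get_obs();R=Ro.from_euler("xyz",o["ee_rot"]).as_matrix();return o,R
def show():
    o,R=st();print("t",o["time"],"tcp",o["tool_pos"].round(4),"S",toS(o["tool_pos"][:2]).round(4),"jawyaw(S,deg)",np.rad2deg(np.arctan2(R[1,1],R[0,1])-Y).round(2),"down",R[:,0].round(3),"F_S",[round(float(o["wrist_force"][:2]@e),1) for e in(ex,ey)],o["wrist_force"][2].round(1),"w",round(o["width"],4),"q6",o["joint_positions"][5].round(2))
def plan(xyz,jaw):
    """jaw: world yaw of jaw line (mod pi), rad"""
    o,R=st();a=np.arctan2(R[1,1],R[0,1]);da=(jaw-a+np.pi/2)%np.pi-np.pi/2
    R2=Ro.from_rotvec([0,0,da]).as_matrix()@R
    print("turn deg about tool x",(-np.rad2deg(da)*np.sign(-R[2,0])).round(2),"then shift cm",(R2.T@(np.array(xyz)-o["tool_pos"])*100).round(2), "shift before turn",(R.T@(np.array(xyz)-o["tool_pos"])*100).round(2))
E
python3 - <<'E'
from p import *
show()
for k,xy in dict(a=(.5254,.0295),c=(.5355,-.1034),b=(.5425,-.2269),bk=(.5144,.1415),pr=(.5993,.1334)).items():print(k,toS(xy).round(4))
plan((.525,.0296,.15),-.065+np.pi/2)
E
```

```text
t 0.1 tcp [ 0.2429 -0.4929  0.2044] S [-0.4037 -0.4513] jawyaw(S,deg) -66.57 down [-0.001  0.002 -1.   ] F_S [-0.6, -0.6] -0.4 w 0.0941 q6 -0.1
a [-0.0961  0.0567]
c [-0.0925 -0.0766]
b [-0.0915 -0.2003]
bk [-0.1016  0.1691]
pr [-0.0172  0.1568]
turn deg about tool x 29.95 then shift cm [  5.55 -53.96 -24.76] shift before turn [  5.52 -34.39 -48.4 ]
```

carry_out([
  [0,0,0,0,7.49],
  [0,0,0,0,7.49],
  [0,0,0,0,7.49],
  [0,0,0,0,7.48],
  [0,0,-3.6,-1.65,0],
  [0,0,-3.6,-1.65,0],
  [0,0,-3.6,-1.65,0],
  [0,0,-3.6,-1.65,0],
  [0,0,-3.6,-1.65,0],
  [0,0,-3.6,-1.65,0],
  [0,0,-3.6,-1.65,0],
  [0,0,-3.6,-1.65,0],
  [0,0,-3.6,-1.65,0],
  [0,0,-3.6,-1.65,0],
  [0,0,-3.6,-1.65,0],
  [0,0,-3.6,-1.65,0],
  [0,0,-3.6,-1.65,0],
  [0,0,-3.6,-1.65,0],
  [0,0,-3.56,-1.66,0],
])

```text
time: 2.0
tool_pos: [0.5254, 0.0307, 0.2049]
ee_rot: [0.284, 1.57, -2.922]
wrist_force: [0.1, -0.7, 0.2]
width: 0.0938
```

Run:
```python
from p import *
show();plan((.525,.0296,.066),-.065+np.pi/2)
```

```text
t 2.0 tcp [0.5254 0.0307 0.2049] S [-0.096   0.0578] jawyaw(S,deg) -96.5 down [-0.001 -0.    -1.   ] F_S [0.1, -0.7] 0.2 w 0.0938 q6 1.59
turn deg about tool x 0.02 then shift cm [13.89  0.11  0.02] shift before turn [13.89  0.11  0.02]
```

carry_out([
  [0,2.5,0.1,0,0],
  [0,2.5,0,0,0],
  [0,2.5,0,0,0],
  [0,2.5,0,0,0],
  [0,1.5,0,0,0],
  [0,1.0,0,0,0],
  [0,0.8,0,0,0],
  [0,0.4,0,0,0],
  [0,0,0,0,0],
  [0,0,0,0,0],
])

```text
time: 3.0
tool_pos: [0.5257, 0.0279, 0.0693]
ee_rot: [3.084, 1.569, -0.123]
wrist_force: [0.4, 0.5, 0.1]
width: 0.0939
```

Run:
```python
from p import *
from h import *
show()
s=robot.snapshot("side");cv2.imwrite("pics/s2.png",cv2.resize(s["image"][150:290,190:330],None,fx=4,fy=4,interpolation=cv2.INTER_CUBIC)[:,:,::-1])
```

```text
t 3.0 tcp [0.5257 0.0279 0.0693] S [-0.0958  0.0551] jawyaw(S,deg) -96.52 down [ 0.002 -0.    -1.   ] F_S [0.4, 0.5] 0.1 w 0.0939 q6 1.58
```

View pics/s2.png

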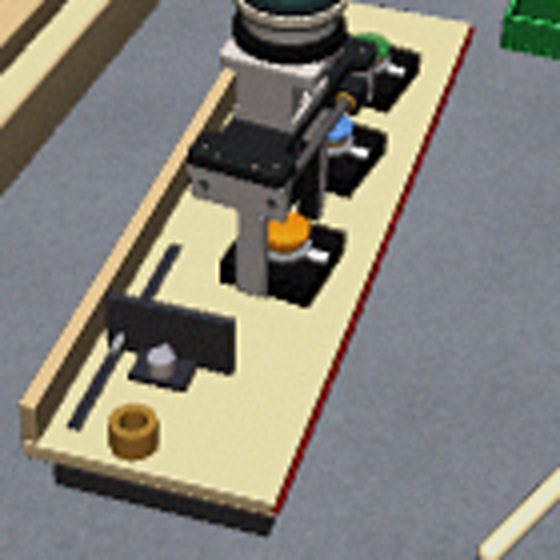

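carry_out([
  [0,0.3,-0.1,0,0],
  [0.15,0,0,0,0],
  [0.2,0,0,0,0],
  [0.24,0,0,0,0],
  [0.28,0,0,0,0],
  [0.32,0,0,0,0],
  [0.4,0,0,0,0],
  [0.4,0,0,0,0],
  [0.4,0,0,0,0],
])

```text
time: 3.95
tool_pos: [0.5252, 0.0293, 0.0655]
ee_rot: [-1.861, 1.57, 1.216]
wrist_force: [-0.3, 1.8, -0.2]
width: 0.0698
```

Run:
```python
from p import *
show();print(np.r_[frS((-.039,.09)),.066]);plan(np.r_[frS((-.039,.09)),.066],Y+np.pi/2)
```

```text
t 3.95 tcp [0.5252 0.0293 0.0655] S [-0.0962  0.0564] jawyaw(S,deg) -96.51 down [ 0.  0. -1.] F_S [-0.2, 1.8] -0.2 w 0.0698 q6 1.58
[0.58076925 0.065577   0.066     ]
turn deg about tool x -6.51 then shift cm [-0.05 -3.36 -5.72] shift before turn [-0.05 -3.98 -5.31]
```

carry_out([
  [0.4,0,0,0,-3.25],
  [0.4,0,0,0,-3.26],
  [0.4,0,-0.4,-0.9,0],
  [0.4,0,-0.4,-0.9,0],
  [0.4,0,-0.4,-0.9,0],
  [0.4,0,-0.4,-0.9,0],
  [0.4,0,-0.4,-0.9,0],
  [0.4,0,-0.4,-0.7,0],
  [0.4,0,0,-0.3,0],
  [0.4,0,0,-0.2,0],
  [0.4,0,0,0,0],
  [0.4,0,0,0,0],
])

```text
time: 5.15
tool_pos: [0.5811, 0.0566, 0.0655]
ee_rot: [-1.789, 1.57, 1.401]
wrist_force: [-2.8, 1.3, 4.2]
width: 0.0696
```

Run:
```python
from p import *
show()
```

```text
t 5.15 tcp [0.5811 0.0566 0.0655] S [-0.0391  0.081 ] jawyaw(S,deg) -90.0 down [ 0.     0.001 -1.   ] F_S [-2.7, 1.4] 4.2 w 0.0696 q6 1.52
```

Creep to the fence, stepping 1 mm.

carry_out([
  [0.4,0,0,-0.1,0],
  [0.4,0,0,-0.1,0],
  [0.4,0,0,-0.1,0],
  [0.4,0,0,0,0],
])

```text
time: 5.55
tool_pos: [0.5833, 0.0563, 0.0655]
ee_rot: [-0.494, 1.569, 2.696]
wrist_force: [-6.1, 0.7, 5.0]
width: 0.0697
```

carry_out([
  [0.4,0,0,-0.1,0],
  [0.4,0,0,0,0],
])

```text
time: 5.75
tool_pos: [0.5843, 0.0563, 0.0656]
ee_rot: [-0.439, 1.569, 2.751]
wrist_force: [-5.7, 0.4, 4.9]
width: 0.0698
```

carry_out([
  [0.4,0,0,-0.1,0],
  [0.4,0,0,0,0],
])

```text
time: 5.95
tool_pos: [0.5854, 0.0563, 0.0655]
ee_rot: [-0.401, 1.569, 2.789]
wrist_force: [-5.5, 1.1, 5.7]
width: 0.07
```

carry_out([
  [0.4,0,0,-0.1,0],
  [0.4,0,0,0,0],
])

```text
time: 6.15
tool_pos: [0.5859, 0.0563, 0.0655]
ee_rot: [-0.219, 1.569, 2.972]
wrist_force: [-6.1, 0.8, 7.0]
width: 0.0697
```

carry_out([
  [0.4,0,0,-0.1,0],
  [0.4,0,0,0,0],
])

```text
time: 6.35
tool_pos: [0.586, 0.0563, 0.0656]
ee_rot: [-0.092, 1.566, 3.098]
wrist_force: [-8.4, -1.1, 6.8]
width: 0.07
```

carry_out([
  [0.4,0,0,-0.1,0],
  [0.4,0,0,0,0],
])

```text
time: 6.55
tool_pos: [0.586, 0.0562, 0.0655]
ee_rot: [-0.06, 1.564, 3.13]
wrist_force: [-11.8, -0.7, 9.2]
width: 0.0696
```

Run:
```python
from p import *
show()
```

```text
t 6.55 tcp [0.586  0.0562 0.0655] S [-0.0343  0.0804] jawyaw(S,deg) -90.0 down [-0.007  0.    -1.   ] F_S [-11.8, -0.1] 9.2 w 0.0696 q6 1.52
```

carry_out([
  [0.4,0,0,0.2,0],
  [0.2,0,0,0,0],
  [0.1,0,0,0,0],
  [0,0,0,0,0],
  [0,0,0,0,0],
  [0,-1,0,0,0],
  [0,-2.5,0,0,0],
  [0,-3,0,0,0],
  [0,0,0,0,0],
])

```text
time: 7.45
tool_pos: [0.5904, 0.0561, 0.1368]
ee_rot: [3.09, 1.559, -0.003]
wrist_force: [0.7, -0.1, -0.3]
width: 0.0939
```

Run:
```python
from p import *
show();plan((.5355,-.1034,.130),-.127+np.pi/2)
```

```text
t 7.45 tcp [0.5904 0.0561 0.1368] S [-0.0299  0.08  ] jawyaw(S,deg) -90.01 down [ 0.011 -0.    -1.   ] F_S [0.7, -0.2] -0.3 w 0.0939 q6 1.52
turn deg about tool x 10.07 then shift cm [ 0.65 16.51  3.43] shift before turn [ 0.62 15.66  6.27]
```

carry_out([
  [0,0,0,0,5.03],
  [0,0,0,0,5.04],
  [0,0,2.75,0.57,0],
  [0,0,2.75,0.57,0],
  [0,0,2.75,0.57,0],
  [0,0,2.75,0.57,0],
  [0,0,2.75,0.57,0],
  [0,0,2.75,0.57,0],
  [0,0,0,0,0],
  [0,0,0,0,0],
])

```text
time: 8.45
tool_pos: [0.532, -0.1033, 0.1303]
ee_rot: [-1.607, 1.57, 1.406]
wrist_force: [0.1, 1.2, -0.1]
width: 0.0939
```

Run:
```python
from p import *
from h import *
show();plan((.5355,-.1034,.066),-.127+np.pi/2)
s=robot.snapshot("side");v,n,b=blobs(s,"a",(215,150,300,250));print(v,n,b,onz(s,[v],.096)[0],toS(onz(s,[v],.096)[0,:2]))
s0=dict(np.load("pics/side0.npz"))
for k,xy in (("a",(260.4,207)),("c",(271.5,181.1)),("b",(281.3,161))):print(k,toS(onz(s0,[xy],.096)[0,:2]))
```

```text
t 8.45 tcp [ 0.532  -0.1033  0.1303] S [-0.0959 -0.0763] jawyaw(S,deg) -100.15 down [ 0.     0.001 -1.   ] F_S [0.1, 1.2] -0.1 w 0.0939 q6 1.4
turn deg about tool x -0.08 then shift cm [ 6.43 -0.03 -0.34] shift before turn [ 6.43 -0.03 -0.34]
[237.3030303  207.52525253] 99 [231 203  13  11] [0.58516622 0.05723456 0.096     ] [-0.03501521  0.08145301]
a [-0.09670489  0.0581613 ]
c [-0.09209877 -0.0765097 ]
b [-0.09167758 -0.19952297]
```

carry_out([
  [0,2,0,-0.3,0],
  [0,2,0,0,0],
  [0,1.2,0,0,0],
  [0,0.8,0,0,0],
  [0,0.4,0,0,0],
  [0.15,0,0,0,0],
  [0.2,0,0,0,0],
  [0.24,0,0,0,0],
  [0.28,0,0,0,0],
  [0.32,0,0,0,0],
  [0.4,0,0,0,0],
  [0.4,0,0,0,0],
  [0.4,0,0,0,0],
])

```text
time: 9.8
tool_pos: [0.5357, -0.1038, 0.0674]
ee_rot: [3.046, 1.569, -0.222]
wrist_force: [0.1, 1.6, 4.8]
width: 0.0694
```

Run:
```python
from p import *
show();plan(np.r_[frS((-.039,-.022)),.066],Y+np.pi/2)
```

```text
t 9.8 tcp [ 0.5357 -0.1038  0.0674] S [-0.0923 -0.0769] jawyaw(S,deg) -100.08 down [ 0.002 -0.    -1.   ] F_S [0.2, 1.6] 4.8 w 0.0694 q6 1.4
turn deg about tool x -10.08 then shift cm [ 0.14 -5.49 -5.33] shift before turn [ 0.14 -6.34 -4.29]
```

carry_out([
  [0.4,0,0,0,-3.36],
  [0.4,0,0,0,-3.36],
  [0.4,0,0,0,-3.36],
  [0.4,0,-0.8,-0.7,0],
  [0.4,0,-0.8,-0.7,0],
  [0.4,0,-0.8,-0.7,0],
  [0.4,0,-0.8,-0.7,0],
  [0.4,0,-0.8,-0.7,0],
  [0.4,0,-0.8,-0.7,0],
  [0.4,0,-0.6,-0.7,0],
  [0.4,0,0,-0.3,0],
  [0.4,0,0,-0.1,0],
  [0.4,0,0,-0.1,0],
  [0.4,0,0,-0.1,0],
  [0.4,0,0,0,0],
])

```text
time: 11.3
tool_pos: [0.5843, -0.0482, 0.0674]
ee_rot: [0.234, 1.564, -2.859]
wrist_force: [-9.3, -1.7, 10.4]
width: 0.0696
```

Run:
```python
from p import *
show()
```

```text
t 11.3 tcp [ 0.5843 -0.0482  0.0674] S [-0.041  -0.0238] jawyaw(S,deg) -90.02 down [-0.007 -0.002 -1.   ] F_S [-9.4, -1.3] 10.4 w 0.0696 q6 1.35
```

carry_out([
  [0.4,0,0,-0.1,0],
  [0.4,0,0,-0.1,0],
  [0.4,0,0,-0.1,0],
  [0.4,0,0,0,0],
])

```text
time: 11.7
tool_pos: [0.5874, -0.0477, 0.0674]
ee_rot: [0.174, 1.564, -2.919]
wrist_force: [-10.2, -1.9, 10.1]
width: 0.07
```

carry_out([
  [0.4,0,0,-0.1,0],
  [0.4,0,0,-0.1,0],
  [0.4,0,0,0,0],
])

```text
time: 12.0
tool_pos: [0.5894, -0.0475, 0.0674]
ee_rot: [0.137, 1.564, -2.956]
wrist_force: [-9.3, -1.4, 10.5]
width: 0.0694
```

carry_out([
  [0.4,0,0,-0.1,0],
  [0.4,0,0,0,0],
])

```text
time: 12.2
tool_pos: [0.5904, -0.0474, 0.0674]
ee_rot: [0.132, 1.564, -2.961]
wrist_force: [-9.2, -1.7, 10.6]
width: 0.0696
```

Run:
```python
from p import *
show()
```

```text
t 12.2 tcp [ 0.5904 -0.0474  0.0674] S [-0.0349 -0.0233] jawyaw(S,deg) -90.01 down [-0.007 -0.001 -1.   ] F_S [-9.3, -1.2] 10.6 w 0.0696 q6 1.35
```

carry_out([
  [0.4,0,0,-0.1,0],
  [0.4,0,0,0,0],
])

```text
time: 12.4
tool_pos: [0.591, -0.0473, 0.0674]
ee_rot: [0.102, 1.563, -2.991]
wrist_force: [-10.7, -0.7, 10.7]
width: 0.0701
```

carry_out([
  [0.4,0,0,-0.1,0],
  [0.4,0,0,0,0],
])

```text
time: 12.6
tool_pos: [0.591, -0.0473, 0.0674]
ee_rot: [0.08, 1.561, -3.013]
wrist_force: [-13.6, -1.6, 11.4]
width: 0.0696
```

Run:
```python
from p import *
show()
```

```text
t 12.6 tcp [ 0.591  -0.0473  0.0674] S [-0.0343 -0.0233] jawyaw(S,deg) -90.02 down [-0.01  -0.001 -1.   ] F_S [-13.6, -0.9] 11.4 w 0.0696 q6 1.35
```

Contact at the same depth (−34.3 mm). Release, lift, go for b.

carry_out([
  [0.4,0,0,0.15,0],
  [0.2,0,0,0,0],
  [0.1,0,0,0,0],
  [0,0,0,0,0],
  [0,0,0,0,0],
  [0,-1,0,0,0],
  [0,-2.5,0,0,0],
  [0,-3,0,0,0],
  [0,0,0,0,0],
  [0,0,0,0,0],
])

```text
time: 13.6
tool_pos: [0.5946, -0.0468, 0.1328]
ee_rot: [2.891, 1.568, -0.202]
wrist_force: [0.7, -0.6, -0.3]
width: 0.0936
```

Run:
```python
from p import *
show();plan((.5425,-.2269,.130),-.114+np.pi/2)
```

```text
t 13.6 tcp [ 0.5946 -0.0468  0.1328] S [-0.0306 -0.0229] jawyaw(S,deg) -89.99 down [ 0.003 -0.001 -1.   ] F_S [0.7, -0.6] -0.3 w 0.0936 q6 1.35
turn deg about tool x 9.33 then shift cm [ 0.29 18.48  3.13] shift before turn [ 0.28 17.73  6.09]
```

carry_out([
  [0,0,0,0,4.66],
  [0,0,0,0,4.66],
  [0,0,3.0,0.52,0],
  [0,0,3.1,0.52,0],
  [0,0,3.1,0.52,0],
  [0,0,3.1,0.52,0],
  [0,0,3.1,0.52,0],
  [0,0,3.1,0.52,0],
  [0,0,0,0,0],
  [0,0,0,0,0],
])

```text
time: 14.6
tool_pos: [0.541, -0.2268, 0.1299]
ee_rot: [-0.607, 1.568, 2.419]
wrist_force: [0.6, 0.2, 0.3]
width: 0.0937
```

Run:
```python
from p import *
show();plan((.5425,-.2269,.067),-.114+np.pi/2)
```

```text
t 14.6 tcp [ 0.541  -0.2268  0.1299] S [-0.0929 -0.2001] jawyaw(S,deg) -99.4 down [-0.002  0.002 -1.   ] F_S [0.6, 0.1] 0.3 w 0.0937 q6 1.19
turn deg about tool x -0.07 then shift cm [ 6.29  0.   -0.16] shift before turn [ 6.29  0.   -0.16]
```

carry_out([
  [0,2,0,-0.15,0],
  [0,2,0,0,0],
  [0,1.2,0,0,0],
  [0,0.8,0,0,0],
  [0,0.3,0,0,0],
  [0.15,0,0,0,0],
  [0.2,0,0,0,0],
  [0.24,0,0,0,0],
  [0.28,0,0,0,0],
  [0.32,0,0,0,0],
  [0.4,0,0,0,0],
  [0.4,0,0,0,0],
  [0.4,0,0,0,0],
])

```text
time: 15.9
tool_pos: [0.544, -0.2265, 0.0694]
ee_rot: [-2.549, 1.569, 0.479]
wrist_force: [1.3, 5.0, 5.1]
width: 0.0695
```

Run:
```python
from p import *
show();plan(np.r_[frS((-.039,-.127)),.067],Y+np.pi/2)
```

```text
t 15.9 tcp [ 0.544  -0.2265  0.0694] S [-0.09 -0.2 ] jawyaw(S,deg) -99.3 down [ 0.002  0.001 -1.   ] F_S [1.6, 4.9] 5.1 w 0.0695 q6 1.19
turn deg about tool x -9.3 then shift cm [ 0.26 -7.3  -5.1 ] shift before turn [ 0.26 -8.02 -3.85]
```

carry_out([
  [0.4,0,0,0,-3.1],
  [0.4,0,0,0,-3.1],
  [0.4,0,0,0,-3.1],
  [0.4,0,-0.9,-0.6,0],
  [0.4,0,-0.9,-0.6,0],
  [0.4,0,-0.9,-0.6,0],
  [0.4,0,-0.9,-0.6,0],
  [0.4,0,-0.9,-0.6,0],
  [0.4,0,-0.9,-0.6,0],
  [0.4,0,-0.9,-0.6,0],
  [0.4,0,-0.9,-0.6,0],
  [0.4,0,0,-0.3,0],
  [0.4,0,0,-0.1,0],
  [0.4,0,0,0,0],
])

```text
time: 17.3
tool_pos: [0.5892, -0.1546, 0.0696]
ee_rot: [0.538, 1.563, -2.556]
wrist_force: [-8.8, -2.4, 9.4]
width: 0.0692
```

Run:
```python
from p import *
show()
```

```text
t 17.3 tcp [ 0.5892 -0.1546  0.0696] S [-0.0413 -0.1304] jawyaw(S,deg) -90.07 down [-0.006 -0.004 -1.   ] F_S [-8.9, -2.0] 9.4 w 0.0692 q6 1.18
```

carry_out([
  [0.4,0,0,-0.1,0],
  [0.4,0,0,-0.1,0],
  [0.4,0,0,-0.1,0],
  [0.4,0,0,-0.1,0],
  [0.4,0,0,0,0],
])

```text
time: 17.8
tool_pos: [0.5927, -0.1543, 0.0695]
ee_rot: [0.431, 1.563, -2.663]
wrist_force: [-8.8, -1.6, 10.0]
width: 0.0692
```

carry_out([
  [0.4,0,0,-0.1,0],
  [0.4,0,0,-0.1,0],
  [0.4,0,0,0,0],
])

```text
time: 18.1
tool_pos: [0.5947, -0.1542, 0.0696]
ee_rot: [0.425, 1.563, -2.669]
wrist_force: [-8.2, -2.8, 10.1]
width: 0.0697
```

carry_out([
  [0.4,0,0,-0.1,0],
  [0.4,0,0,0,0],
])

```text
time: 18.3
tool_pos: [0.5957, -0.1541, 0.0696]
ee_rot: [0.418, 1.563, -2.676]
wrist_force: [-9.3, 0.1, 9.7]
width: 0.0697
```

carry_out([
  [0.4,0,0,-0.1,0],
  [0.4,0,0,0,0],
])

```text
time: 18.5
tool_pos: [0.5967, -0.1541, 0.0695]
ee_rot: [0.41, 1.563, -2.684]
wrist_force: [-8.7, -1.2, 10.0]
width: 0.0698
```

Run:
```python
from p import *
show()
```

```text
t 18.5 tcp [ 0.5967 -0.1541  0.0695] S [-0.0338 -0.1301] jawyaw(S,deg) -90.08 down [-0.007 -0.003 -1.   ] F_S [-8.7, -0.7] 10.0 w 0.0698 q6 1.18
```

carry_out([
  [0.4,0,0,-0.1,0],
  [0.4,0,0,0,0],
])

```text
time: 18.7
tool_pos: [0.5977, -0.154, 0.0695]
ee_rot: [0.412, 1.563, -2.682]
wrist_force: [-9.6, -2.1, 9.9]
width: 0.07
```

carry_out([
  [0.4,0,0,-0.1,0],
  [0.4,0,0,0,0],
])

```text
time: 18.9
tool_pos: [0.5985, -0.154, 0.0696]
ee_rot: [0.385, 1.563, -2.71]
wrist_force: [-10.3, -0.8, 11.0]
width: 0.0697
```

carry_out([
  [0.4,0,0,-0.1,0],
  [0.4,0,0,0,0],
])

```text
time: 19.1
tool_pos: [0.5985, -0.154, 0.0695]
ee_rot: [0.285, 1.561, -2.809]
wrist_force: [-12.6, -1.5, 11.6]
width: 0.0699
```

carry_out([
  [0.4,0,0,0.15,0],
  [0.2,0,0,0,0],
  [0.1,0,0,0,0],
  [0,0,0,0,0],
  [0,0,0,0,0],
  [0,-1,0,0,0],
  [0,-2.5,0,0,0],
  [0,-3,0,0,0],
  [0,0,1.5,0,0],
  [0.3,0,2,0,0],
  [0.62,0,2,0,0],
  [0.62,0,0,0,0],
])

```text
time: 20.3
tool_pos: [0.6027, -0.2106, 0.1311]
ee_rot: [-0.113, 1.567, 3.073]
wrist_force: [1.1, 0.4, -0.1]
width: 0.0732
```

carry_out([
  [0.62,0,0,0,-8.18],
  [0.62,0,0,0,-8.18],
  [0.62,0,0,0,-8.18],
  [0.62,0,0,0,-8.18],
  [0.62,0,0,0,-8.18],
  [0.62,0,0,0,-8.18],
  [0.62,0,0,0,-8.18],
  [0.62,0,0,0,-8.18],
  [0.62,0,0,0,-8.18],
  [0.62,0,0,0,-8.18],
  [0.62,0,0,0,-8.12],
  [0.62,0,0,0,0],
  [0.62,0,0,0,0],
])

```text
time: 21.6
tool_pos: [0.6035, -0.2071, 0.1324]
ee_rot: [-2.128, 1.569, 2.629]
wrist_force: [-0.2, -0.2, -0.4]
width: 0.0355
```

Run:
```python
from p import *
from h import *
show();plan(np.r_[frS((-.039,-.188)),.069],Y)
s=robot.snapshot("side")
for k in "abc":
    v,n,b=blobs(s,k,(215,140,300,250));print(k,v.round(1),n,toS(onz(s,[v],.096)[0,:2]).round(4))
cv2.imwrite("pics/s3.png",cv2.resize(s["image"][120:290,190:330],None,fx=3.5,fy=3.5,interpolation=cv2.INTER_CUBIC)[:,:,::-1])
```

```text
t 21.6 tcp [ 0.6035 -0.2071  0.1324] S [-0.0296 -0.1835] jawyaw(S,deg) -0.28 down [-0.002  0.001 -1.   ] F_S [-0.2, -0.2] -0.4 w 0.0355 q6 -0.46
turn deg about tool x -0.28 then shift cm [ 6.34 -0.93  0.46] shift before turn [ 6.34 -0.93  0.46]
a [237.2 207.6] 101 [-0.0349  0.082 ]
b [258.9 168.8] 67 [-0.0347 -0.1302]
c [248.5 187.4] 79 [-0.0349 -0.022 ]
```

View pics/s3.png

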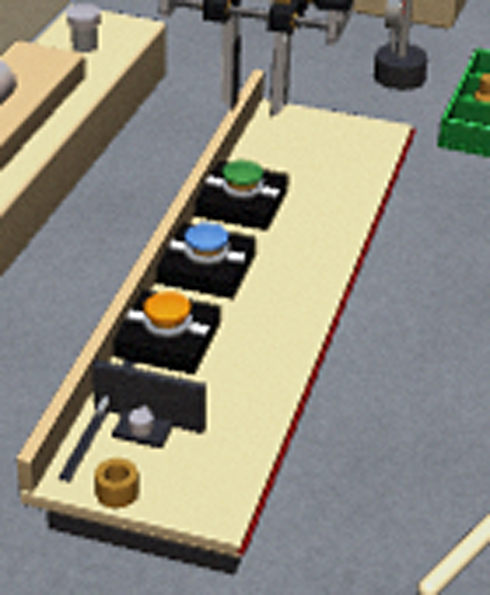

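carry_out([
  [0.62,0,-0.95,0.5,-0.28],
  [0.62,0,0,0,0],
  [0.62,2,0,0,0],
  [0.62,2,0,0,0],
  [0.62,1.5,0,0,0],
  [0.62,0.8,0,0,0],
  [0.62,0,0,0,0],
  [0.62,0,0,-0.2,0],
  [0.62,0,0,-0.2,0],
  [0.62,0,0,-0.2,0],
  [0.62,0,0,-0.2,0],
  [0.62,0,0,-0.2,0],
  [0.62,0,0,-0.2,0],
  [0.62,0,0,0,0],
])

```text
time: 23.05
tool_pos: [0.5941, -0.2003, 0.0705]
ee_rot: [1.714, 1.571, 0.196]
wrist_force: [-0.1, 0.6, -0.1]
width: 0.0356
```

Run:
```python
from p import *
show()
```

```text
t 23.05 tcp [ 0.5941 -0.2003  0.0705] S [-0.0387 -0.1762] jawyaw(S,deg) 0.2 down [ 0.  0. -1.] F_S [-0.1, 0.6] -0.1 w 0.0356 q6 -0.47
```

carry_out([
  [0.62,0,0,-0.2,0],
  [0.62,0,0,-0.4,0],
  [0.62,0,0,-0.4,0],
  [0.62,0,0,-0.4,0],
  [0.62,0,0,-0.4,0],
  [0.62,0,0,-0.4,0],
  [0.62,0,0,-0.4,0],
  [0.62,0,0,-0.4,0],
  [0.62,0,0,-0.4,0],
  [0.62,0,0,-0.4,0],
  [0.62,0,0,-0.4,0],
  [0.62,0,0,-0.4,0],
  [0.62,0,0,-0.4,0],
  [0.62,0,0,-0.4,0],
])

```text
time: 24.45
tool_pos: [0.5913, -0.1477, 0.0705]
ee_rot: [0.026, 1.568, -1.493]
wrist_force: [1.1, -5.0, -0.8]
width: 0.0359
```

Run:
```python
from p import *
from h import *
show()
s=robot.snapshot("side")
for k in "abc":
    v,n,b=blobs(s,k,(215,140,300,250));print(k,v.round(1),n,toS(onz(s,[v],.096)[0,:2]).round(4))
```

```text
t 24.45 tcp [ 0.5913 -0.1477  0.0705] S [-0.0389 -0.1236] jawyaw(S,deg) 0.15 down [ 0.    -0.002 -1.   ] F_S [0.9, -5.1] -0.8 w 0.0359 q6 -0.39
a [237.3 207.6] 103 [-0.0351  0.0817]
b [254.3 177.3] 74 [-0.0352 -0.0793]
c [247.1 189.5] 87 [-0.0341 -0.01  ]
```

carry_out([
  [0.62,0,0,-0.4,0],
  [0.62,0,0,-0.4,0],
  [0.62,0,0,-0.4,0],
  [0.62,0,0,-0.4,0],
  [0.62,0,0,-0.4,0],
  [0.62,0,0,-0.3,0],
  [0.62,0,0,-0.3,0],
  [0.62,0,0,-0.3,0],
  [0.62,0,0,-0.3,0],
  [0.62,0,0,-0.3,0],
  [0.62,0,0,-0.3,0],
  [0.62,0,0,-0.3,0],
  [0.62,0,0,-0.3,0],
  [0.62,0,0,0,0],
])

```text
time: 25.9
tool_pos: [0.5889, -0.1043, 0.0705]
ee_rot: [-0.033, 1.568, -1.552]
wrist_force: [0.6, -6.1, -0.9]
width: 0.0357
```

Run:
```python
from p import *
from h import *
show()
s=robot.snapshot("side")
for k in "abc":
    v,n,b=blobs(s,k,(215,140,300,250));print(k,v.round(1),n,toS(onz(s,[v],.096)[0,:2]).round(4))
```

```text
t 25.9 tcp [ 0.5889 -0.1043  0.0705] S [-0.0391 -0.0801] jawyaw(S,deg) 0.15 down [ 0.    -0.003 -1.   ] F_S [0.3, -6.1] -0.9 w 0.0357 q6 -0.32
a [234.7 212.6] 108 [-0.0355  0.1052]
b [250.2 184.8] 80 [-0.0355 -0.0361]
c [242.7 198. ] 95 [-0.0353  0.034 ]
```

carry_out([
  [0.62,0,0,-0.2,0],
  [0.62,0,0,-0.2,0],
  [0.62,0,0,-0.2,0],
  [0.62,0,0,0,0],
])

```text
time: 26.35
tool_pos: [0.5886, -0.0986, 0.0705]
ee_rot: [-0.017, 1.567, -1.536]
wrist_force: [-0.3, -6.5, -1.0]
width: 0.0358
```

carry_out([
  [0.62,0,0,-0.1,0],
  [0.62,0,0,-0.1,0],
  [0.62,0,0,-0.1,0],
  [0.62,0,0,0,0],
])

```text
time: 26.75
tool_pos: [0.5885, -0.0958, 0.0705]
ee_rot: [-0.027, 1.567, -1.547]
wrist_force: [0.6, -8.4, -1.2]
width: 0.0355
```

carry_out([
  [0.62,0,0,-0.1,0],
  [0.62,0,0,-0.1,0],
  [0.62,0,0,0,0],
])

```text
time: 27.05
tool_pos: [0.5884, -0.0939, 0.0706]
ee_rot: [-0.01, 1.567, -1.53]
wrist_force: [0.9, -7.7, -1.2]
width: 0.0353
```

Run:
```python
from p import *
show()
```

```text
t 27.05 tcp [ 0.5884 -0.0939  0.0706] S [-0.0392 -0.0696] jawyaw(S,deg) 0.13 down [ 0.    -0.004 -1.   ] F_S [0.6, -7.7] -1.2 w 0.0353 q6 -0.3
```

carry_out([
  [0.62,0,0,-0.1,0],
  [0.62,0,0,-0.1,0],
  [0.62,0,0,0,0],
])

```text
time: 27.35
tool_pos: [0.5882, -0.0919, 0.0705]
ee_rot: [-0.041, 1.567, -1.561]
wrist_force: [0.4, -7.5, -1.0]
width: 0.0354
```

carry_out([
  [0.62,0,0,-0.1,0],
  [0.62,0,0,-0.1,0],
  [0.62,0,0,0,0],
])

```text
time: 27.65
tool_pos: [0.5881, -0.0899, 0.0705]
ee_rot: [-0.043, 1.567, -1.563]
wrist_force: [-0.1, -7.4, -1.9]
width: 0.0362
```

carry_out([
  [0.62,0,0,-0.1,0],
  [0.62,0,0,0,0],
])

```text
time: 27.85
tool_pos: [0.5881, -0.0889, 0.0705]
ee_rot: [-0.037, 1.567, -1.557]
wrist_force: [0.7, -7.8, -0.0]
width: 0.0355
```

carry_out([
  [0.62,0,0,-0.1,0],
  [0.62,0,0,0,0],
])

```text
time: 28.05
tool_pos: [0.588, -0.0879, 0.0705]
ee_rot: [-0.039, 1.567, -1.559]
wrist_force: [1.1, -7.0, -1.6]
width: 0.0356
```

carry_out([
  [0.62,0,0,-0.1,0],
  [0.62,0,0,0,0],
])

```text
time: 28.25
tool_pos: [0.588, -0.0869, 0.0705]
ee_rot: [-0.04, 1.567, -1.559]
wrist_force: [0.4, -7.1, -1.3]
width: 0.0355
```

carry_out([
  [0.62,0,0,-0.1,0],
  [0.62,0,0,0,0],
])

```text
time: 28.45
tool_pos: [0.5879, -0.0859, 0.0705]
ee_rot: [-0.039, 1.567, -1.559]
wrist_force: [0.6, -7.5, -0.5]
width: 0.0356
```

carry_out([
  [0.62,0,0,-0.1,0],
  [0.62,0,0,0,0],
])

```text
time: 28.65
tool_pos: [0.5879, -0.085, 0.0705]
ee_rot: [-0.038, 1.567, -1.557]
wrist_force: [0.1, -7.2, -0.6]
width: 0.0357
```

carry_out([
  [0.62,0,0,-0.1,0],
  [0.62,0,0,0,0],
])

```text
time: 28.85
tool_pos: [0.5878, -0.084, 0.0705]
ee_rot: [-0.042, 1.567, -1.562]
wrist_force: [0.1, -6.7, -1.5]
width: 0.0361
```

Run:
```python
from p import *
from h import *
show()
s=robot.snapshot("side")
for k in "abc":
    v,n,b=blobs(s,k,(215,140,300,250));print(k,v.round(1),n,toS(onz(s,[v],.096)[0,:2]).round(4))
```

```text
t 28.85 tcp [ 0.5878 -0.084   0.0705] S [-0.0392 -0.0597] jawyaw(S,deg) 0.13 down [ 0.    -0.004 -1.   ] F_S [-0.3, -6.7] -1.5 w 0.0361 q6 -0.29
a [232.1 217. ] 107 [-0.0353  0.1259]
b [248.  188.6] 83 [-0.0355 -0.0155]
c [240.5 202. ] 97 [-0.0351  0.0542]
```

carry_out([
  [0.62,0,0,-0.1,0],
  [0.62,0,0,0,0],
])

```text
time: 29.1
tool_pos: [0.5878, -0.083, 0.0705]
ee_rot: [-0.027, 1.567, -1.547]
wrist_force: [0.3, -8.2, -0.8]
width: 0.0357
```

carry_out([
  [0.62,0,0,-0.1,0],
  [0.62,0,0,0,0],
])

```text
time: 29.3
tool_pos: [0.5878, -0.0826, 0.0706]
ee_rot: [-0.022, 1.565, -1.542]
wrist_force: [0.4, -8.3, -2.1]
width: 0.0357
```

carry_out([
  [0.62,0,0,-0.1,0],
  [0.62,0,0,0,0],
])

```text
time: 29.5
tool_pos: [0.5877, -0.0826, 0.0706]
ee_rot: [-0.02, 1.564, -1.54]
wrist_force: [0.5, -9.6, -2.1]
width: 0.0358
```

carry_out([
  [0.62,0,0,-0.1,0],
  [0.62,0,0,0,0],
])

```text
time: 29.7
tool_pos: [0.5877, -0.0825, 0.0707]
ee_rot: [-0.004, 1.562, -1.525]
wrist_force: [0.3, -13.1, -1.8]
width: 0.0358
```

carry_out([
  [0.62,0,0,-0.1,0],
  [0.62,0,0,-0.1,0],
  [0.62,0,0,0,0],
  [0.62,0,0,0,0],
  [0.62,0,0,0,0],
])

```text
time: 30.2
tool_pos: [0.5877, -0.0825, 0.0708]
ee_rot: [0.01, 1.558, -1.511]
wrist_force: [-0.4, -15.9, -2.3]
width: 0.0359
```

Run:
```python
from p import *
from h import *
show()
s=robot.snapshot("side")
for k in "abc":
    v,n,b=blobs(s,k,(215,140,300,250));print(k,v.round(1),n,toS(onz(s,[v],.096)[0,:2]).round(4))
```

```text
t 30.2 tcp [ 0.5877 -0.0825  0.0708] S [-0.0393 -0.0582] jawyaw(S,deg) 0.05 down [ 0.001 -0.012 -1.   ] F_S [-1.2, -15.9] -2.3 w 0.0359 q6 -0.28
a [232.  217.4] 109 [-0.0355  0.1273]
b [248.  188.7] 82 [-0.0355 -0.0148]
c [240.2 202.2] 98 [-0.0347  0.0553]
```

carry_out([
  [0.62,0,0,0.2,0],
  [0.62,0,0,0.3,0],
  [0.62,0,0,0.5,0],
  [0.62,0,0,1,0],
  [0.62,0,0,1,0],
  [0.62,-2,0,0,0],
  [0.62,-3,0,1,0],
  [0.62,-3,0,3,0],
  [0.62,0,0,4,0],
  [0.62,0,0,4,0],
  [0.62,0,-3,4,0],
  [0.62,0,-3,4,0],
  [0.62,0,0,0,0],
  [0.62,0,0,0,0],
])

```text
time: 31.65
tool_pos: [0.539, -0.3096, 0.1504]
ee_rot: [2.749, 1.57, 1.228]
wrist_force: [0.3, 0.8, -0.1]
width: 0.0356
```

Run:
```python
from p import *
from h import *
show()
S={n:robot.snapshot(n) for n in("side","top")}
for k in "abc":
    v,n,b=blobs(S["side"],k,(215,140,300,250));print(k,v.round(1),n,toS(onz(S["side"],[v],.096)[0,:2]).round(4))
    try:
        u,n,b=blobs(S["top"],k,(203,170,330,215));p,e=tri(S["top"],u,S["side"],v);print("  tri",toS(p[:2]).round(4),p[2].round(4),e.round(4))
    except Exception as ex_:print(ex_)
g=lambda s,x0,x1,y0,y1,f:cv2.resize(s["image"][y0:y1,x0:x1],None,fx=f,fy=f,interpolation=cv2.INTER_CUBIC)
a=g(S["side"],190,310,130,280,4);b=g(S["top"],165,305,155,225,2.25);c=np.zeros((600,800,3),np.uint8);c[:,:480]=a;c[:b.shape[0],480:480+b.shape[1]]=b
cv2.imwrite("pics/f.png",c[:,:,::-1])
```

```text
t 31.65 tcp [ 0.539  -0.3096  0.1504] S [-0.099  -0.2827] jawyaw(S,deg) 0.04 down [ 0.     0.001 -1.   ] F_S [0.4, 0.8] -0.1 w 0.0356 q6 -0.66
a [232.  217.4] 109 [-0.0355  0.1273]
  tri [-0.0345  0.1259] 0.0948 0.001
b [248.  188.7] 83 [-0.0353 -0.015 ]
  tri [-0.0345 -0.0157] 0.0955 0.0011
c [240.2 202.2] 98 [-0.0347  0.0553]
  tri [-0.0351  0.0554] 0.0961 0.0009
```

View pics/f.png

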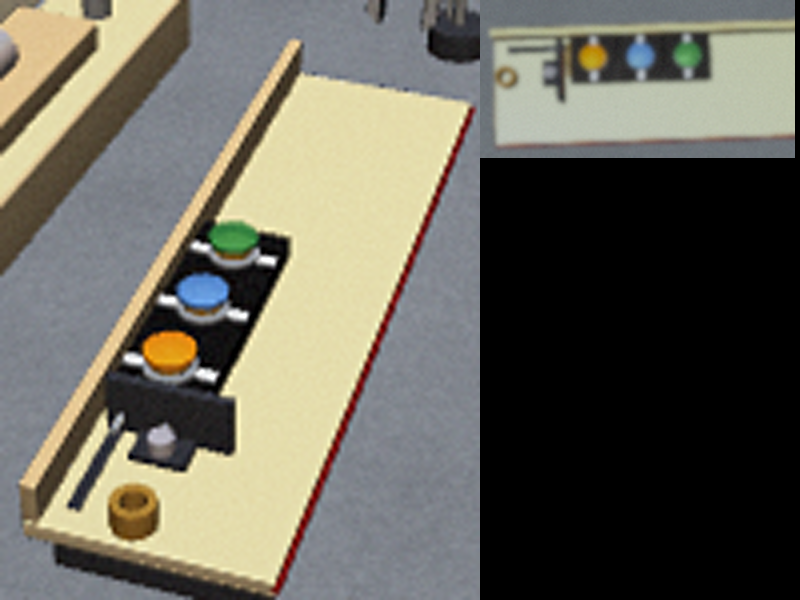

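```bash
python3 -c "
from bench import robot
print(robot.close_job())"
```

```text
the job is handed in; nothing more can be done
None
```

The three lens carriers now stand in one closed row against the rear fence. In order from the stop plate they are amber, blue, green. I have handed the job in at about 32 s of the 72 s allowed; no verdict came back.

**What I did:** I gripped each carrier by its base and slid it square to the fence until I felt contact. The wrist force there was 12 to 14 N, partly sliding friction. I then pushed the row along with two spread fingers. It stalled on the stop plate, and I held it there at about 16 N. Sliding the row took about 7 to 8 N, so roughly 8 N reached the plate. After that I backed off and lifted clear.

**Last checks (both cameras):**
- **Fence:** the carrier centres are 34.5 to 35.5 mm from the fence face, where 35 mm is flush.
- **Row length:** the outer two centres are 141.6 mm apart by two views and 142.3 mm from the side camera. The limit is 144 mm.
- **Height:** the lenses measured 95 to 96 mm above the table, as they should with the carriers flat on the board.
- **Bystanders:** in the last picture the spacer and the foot of the dial gauge stand look unmoved, but I did not measure them. The bottle was out of that picture, and the arm never went near it.

**Disagreements:** the two views differed by up to about 1.4 mm, which is within the stated calibration. While blue and green were gripped, the tool pressed down with about 10 N, so their sliding drag was higher than the text's figure.

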